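Take the oldest tea tin from the bottom of the dispenser

ROBOT

A 6-joint arm with a two-finger parallel gripper is mounted at the origin on the work surface. World frame = base frame: x ahead of the robot, y to its left, z up, the work surface at z = 0. Lengths are in m, angles in rad, forces in N, time in s.
With the tool pointing down it reaches from about 0.225 to 0.875 m from the base axis. Payload 3.4 kg.
Tool frame: the origin (TCP) lies midway between the tips of the shut fingers; the grasp point (between the pads) lies 19 mm behind it; z points along the fingers, x is the direction in which the jaws open and shut, and the axes are right-handed (so a half turn about z gives the same grasp; the last joint's range is limited). The gripper opens to 85 mm and grips with 20 to 120 N. Pads are 22 mm wide; open, the fingers measure 114 mm over their backs; the gripper's body (76 mm by 85 mm) begins 54 mm behind the grasp point. The pads swing forward as they close: fully open they stand 13 mm farther back than shut.
Start: joints at [-1.429, 0.276, 1.505, -0, 1.361, -0.121], TCP at [0.149, -0.555, 0.231] pointing down, gripper open.
Joint ranges: [-2.89, 2.89], [-0.75, 2.08], [0.22, 2.7], [-1.18, 4.32], [0.11, 2.71], [-2.7, 2.7]. Speed limits (rad/s): [2.57, 2.57, 3.14, 3.14, 3.14, 3.14].

INTERFACE

Orientations are given as a unit quaternion [w, x, y, z].
In Python, from rig import status, grab_frame, order, nets gives the robot as it stands.
- The arm moves only by the tool apply_moves, never from a script. Its argument "moves" is a list of rows, each an object of numbers: "jaw": the finger opening in cm, from 0 to 8.54; "tx", "ty", "tz": the shift along the tool's x, y, z in cm; "spin": the turn about the tool's z in rad. In form: [{"jaw": .., "tx": .., "ty": .., "tz": .., "spin": ..}, ...]. A call has 1 to 10 rows; each row is the pose to reach, as a shift and turn from the pose commanded when the call began, along the tool's axes at that moment; what a row does not reach only later rows make up. A row lasts 1/8 s, in which the tool goes at most 62.5 mm and 10.7 degrees, less where a joint would pass 70% of its speed; a pose out of reach is approached as far as the arm can. A call with a gripper value outside its range is refused whole. The fingers move at their own pace and stop on an object; the grip force is fixed at half the most. Time passes only in rows, so rows that repeat a pose let the fingers close. It gives the time, the measured TCP pose, the force and the opening at its end, in the units of the state.
- status.get_state(): the state, without advancing time (a new reading comes with each control period).
- grab_frame(name): name is "scene" or "top"; returns a dict with "image" (400x640x3 uint8, red, green, blue), "range_z" (400x640 float32, m along the optical axis (not along the pixel's ray), 0 where there is no reading), "fx", "fy", "cx", "cy" (pixels), "dist_coeffs" ([k1, k2, p1, p2, k3] as OpenCV has them; the pictures are not rectified), "T" (4x4, takes a point from camera to world coordinates). Camera axes: x right, y down, z forward; pixel columns grow to the right and rows downward; lengths in m; the calibration is good to about 2 mm. A picture is of the moment at which its call begins.
- order.hand_in(): hands the job in, once; it reports no verdict.
Trained networks look in a picture, given as the dict that the camera call returned (one of the last four; its "shot" number tells which), for a name from the list of things; names that differ only in an ending like _2 or _b are one class to them, and where a whole thing is asked for, a point or a joint stands for the part that bears it (a point fixed in the world has none). Each returns a list of dicts, best first, with "p" (0 to 1); they miss things now and then, are a little off and sometimes report something else, mostly with a low value. They report only what shows in the picture. A call takes as long as a camera call. They do not tell look-alikes from the thing itself.
- nets.boxes_of(picture, label): "location" ([x, y, z] in m, in the coordinates of the camera as it stood for that picture, good to about 4 mm: the middle of the surface that is visible of it).
The state is a dict: "clock": time; "joint_pos": joint angles; "joint_velocities": joint speeds; "tau": joint torques, N m; "tool_pos": TCP position; "orientation": TCP orientation; "force": force on the tool from outside, world axes, zero at the start; "torque": the same for the moment, N m; "grip_width": opening from 0.0 (shut) to 1.0 (fully open).
Only numpy, scipy, OpenCV 4.12 (cv2) and the standard library are available. Lean on these libraries where they do the work, as an engineer would, in place of code of your own. Each camera call takes 0.05 s, during which the arm holds its last target. There are 200 camera calls.

TASK

Take the oldest tea tin, the bottom one, out of the dispenser: slide it out from under the stack by its projecting front edge, pressing gently because its thin lid dents, so that the other four tins settle straight down in the dispenser without toppling or being lifted. Then set it down softly, flat on the blue tray, without disturbing the cups or the carafe.

Things in the scene. Friction and masses are not known exactly. Their poses are not given: they have to be found in the camera images.
- rack: fixed tin dispenser of sheet steel, open at the top. Origin on the counter under the centre of the bay that holds the stack; -x is the draw direction, out of its front; z up. Bay: x = -35 to 35 mm, y = -54.5 to 54.5 mm; 3 mm cheeks left and right stand 52 mm above the floor; at the rear corners 3 mm returns stand 95 mm above it
- rack_floor (a point): centre of the bay on the dispenser's floor, 12 mm above the counter. The flat steel floor reaches from 141 mm in front of this point to 41 mm behind it and 58 mm to each side; the part in front of the gate is a bare delivery shelf without a lip
- rack_gate (a point): middle of the gate's front plane, on the floor, 38 mm in front of the bay's centre. The gate is two 3 mm upright strips, left and right (|y| over 37.5 mm), that begin 20 mm above the floor and end at 52 mm: the bottom tin passes under them, the second tin is held back; between them the front is open
- tin1: the bottom tin, the one to take: flat green tea tin, 66 mm in x (front to back), 105 mm in y (too wide for most grippers), 15 mm high in z, 75 to 155 g; origin at the centre of its underside, z up, -x forward. It lies on the dispenser's floor and projects 26 to 32 mm forward of the tins on it. Out of the gate it can be gripped across its 66 mm depth
- tin1_top (a point): centre of the bottom tin's lid, 15 mm above its origin (under the stack at first). Lids and floor are smooth, lacquered, friction 0.14 to 0.22 on one another, more under fingertips. Pressed on its projecting edge with 14 to 17 N the tin follows the fingers out; with less than 10 N they may slip on it. It dents if pressed on the dispenser with over 30 N, stack weight (5 N) included. A finger needs about 28 mm between its rear face and the gate
- tin2: tin number 2 from the bottom, same size, make and mass range as tin1, resting on the one below with 2 mm of play to the bay's walls; origin at the centre of its underside
- tin3: tin number 3 from the bottom, same size, make and mass range as tin1, resting on the one below with 2 mm of play to the bay's walls; origin at the centre of its underside
- tin4: tin number 4 from the bottom, same size, make and mass range as tin1, resting on the one below with 2 mm of play to the bay's walls; origin at the centre of its underside
- tin5: tin number 5 from the bottom, same size, make and mass range as tin1, resting on the one below with 2 mm of play to the bay's walls; origin at the centre of its underside
- tray: fixed blue plastic tray 300 mm in x by 360 mm in y; origin on the counter under its centre; floor 4 mm above the counter, rim 22 mm high and 4 mm thick; the cups stand on its +x half, its -x half is free
- cup1: loose white cup, 80 mm across, 68 mm high, with a handle that sticks out 37 mm to its own +y; origin at the centre of its underside; stands on the tray
- cup2: loose white cup, 80 mm across, 68 mm high, with a handle that sticks out 37 mm to its own +y; origin at the centre of its underside; stands on the tray
- cup3: loose white cup, 80 mm across, 68 mm high, with a handle that sticks out 37 mm to its own +y; origin at the centre of its underside; stands on the tray
- carafe: loose glass carafe with a black handle, 132 mm across, 125 mm high; origin at the centre of its underside; a bystander
Things that resemble listed ones, but are neither listed nor needed, are in the scene too. What is shaped like the tin1 but purple is not meant. Leave any orange look-alike of the tin5 alone.

How it is judged:
By the outcome, as a careful person would: the job done as asked, in the order asked, and still so for the second after the job is handed in, with the robot touching nothing.
It also fails if it takes over 72 s, if anything falls off the work surface, if the arm or the gripper's body presses on something with over 40 N, if the wrist force passes 120 N, or if a joint passes its speed limit or range.

## Working session

There is one attempt and no reset: what is moved stays moved. The work goes in short steps, Python scripts to look and compute and a tool call to move; the robot and the scene stay as the last step left them, time stands still between calls to the robot, and variables do not carry over. Pictures are saved under pics/ and viewed, about 8 in all and at most 12, crops included, and the job is handed in when it is done.

Besides the shell and the picture viewer there is one more tool, called by a JSON object that holds its "fn" and its "kwargs", one argument or row to a line. apply_moves: Moves the arm, as the interface text tells. Its arguments: {"type":"object","properties":{"moves":{"type":"array","items":{"type":"object","properties":{"jaw":{"type":"number"},"tx":{"type":"number"},"ty":{"type":"number"},"tz":{"type":"number"},"spin":{"type":"number"}}}}},"required":["moves"]}

```bash
mkdir -p pics; cat > h.py <<'E'
import numpy as np, cv2
from rig import status, grab_frame, order, nets
def und(f,uv):
    K=np.array([[f['fx'],0,f['cx']],[0,f['fy'],f['cy']],[0,0,1]])
    return cv2.undistortPoints(np.float32(uv).reshape(-1,1,2),K,np.array(f['dist_coeffs']))[:,0]
def w(f,p): T=np.array(f['T']); return np.asarray(p)@T[:3,:3].T+T[:3,3]
def cloud(f):
    h,ww=f['range_z'].shape; v,u=np.mgrid[:h,:ww]
    n=und(f,np.stack([u,v],-1).reshape(-1,2)); z=f['range_z'].reshape(-1,1)
    P=w(f,np.hstack([n*z,z])); P[z[:,0]==0]=np.nan
    return P.reshape(h,ww,3)
def proj(f,P):
    K=np.array([[f['fx'],0,f['cx']],[0,f['fy'],f['cy']],[0,0,1]]);T=np.linalg.inv(np.array(f['T']))
    return cv2.projectPoints(np.float64(P).reshape(-1,1,3),cv2.Rodrigues(T[:3,:3])[0],T[:3,3],K,np.array(f['dist_coeffs']))[0][:,0]
def save(n,im): cv2.imwrite('pics/'+n,cv2.cvtColor(im,cv2.COLOR_RGB2BGR))
E
python3 - <<'E'
from h import *
for c in('scene','top'):
    f=grab_frame(c); save(c+'0.png',f['image']); np.save(c+'0.npy',cloud(f)); 
    for l in('tin1','rack','tray','cup1','carafe'):
        print(c,l,[(np.round(w(f,d['location']),3).tolist(),np.round(proj(f,w(f,d['location'])))[0].tolist(),round(d['p'],2)) for d in nets.boxes_of(f,l)])
print(status.get_state())
E
```

```text
scene tin1 [([0.692, -0.062, 0.017], [345.0, 248.0], 0.76), ([0.397, -0.166, 0.014], [271.0, 185.0], 0.7), ([0.666, -0.215, 0.041], [284.0, 253.0], 0.65), ([0.634, -0.224, 0.087], [274.0, 233.0], 0.59)]
scene rack [([0.661, -0.236, 0.015], [276.0, 261.0], 0.76)]
scene tray [([0.548, 0.252, 0.007], [419.0, 181.0], 0.93)]
scene cup1 [([0.656, 0.251, 0.049], [442.0, 195.0], 0.98), ([0.638, 0.144, 0.046], [405.0, 203.0], 0.89), ([0.672, 0.366, 0.048], [480.0, 187.0], 0.74)]
scene carafe [([0.461, -0.54, 0.096], [132.0, 219.0], 0.62)]
top tin1 [([0.389, -0.165, 0.016], [338.0, 253.0], 0.82), ([0.587, -0.23, 0.031], [359.0, 188.0], 0.81), ([0.684, -0.063, 0.021], [305.0, 158.0], 0.64), ([0.637, -0.221, 0.088], [357.0, 167.0], 0.56), ([0.426, -0.527, 0.122], [469.0, 238.0], 0.18)]
top rack [([0.546, -0.23, 0.015], [358.0, 202.0], 0.7)]
top tray [([0.555, 0.267, 0.004], [199.0, 199.0], 0.86)]
top cup1 [([0.643, 0.155, 0.031], [234.0, 170.0], 0.96), ([0.668, 0.368, 0.039], [166.0, 161.0], 0.74), ([0.65, 0.262, 0.034], [200.0, 168.0], 0.62), ([0.548, -0.227, 0.014], [357.0, 201.0], 0.54)]
top carafe [([0.423, -0.529, 0.118], [469.0, 239.0], 0.96)]
{'clock': 0.6, 'joint_pos': array([-1.42899410e+00,  2.75834999e-01,  1.50492004e+00,  9.99662271e-06,
        1.36068566e+00, -1.21035106e-01]), 'joint_velocities': array([ 4.25105638e-05, -1.34723444e-03,  1.41723739e-04,  5.14467490e-04,
       -1.81332436e-03,  2.22364873e-04]), 'tau': array([-1.17734515e-03, -4.16390848e+01, -2.45984656e+01, -2.69225120e-04,
        4.38571051e-04,  1.21772825e-05]), 'tool_pos': array([ 0.14937928, -0.55528039,  0.23135711]), 'orientation': array([ 4.96702837e-05,  7.93668529e-01, -6.08350442e-01,  5.76989073e-05]), 'force': array([0.28832563, 0.50838672, 0.27594911]), 'torque': array([-0.01552877, -0.0483928 , -0.01876962]), 'grip_width': 0.997732571368842}
```

```bash
python3 - <<'E'
import cv2,numpy as np
a=cv2.imread('pics/scene0.png'); b=cv2.imread('pics/top0.png')
cv2.imwrite('pics/v1.png',cv2.resize(np.vstack([a[90:330],b[90:330]]),(800,600)))
b2=b[140:230,290:420]; cv2.imwrite('pics/v2.png',cv2.resize(b2,None,fx=6,fy=6,interpolation=cv2.INTER_CUBIC))
E
```

```text
(no output)
```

View pics/v1.png

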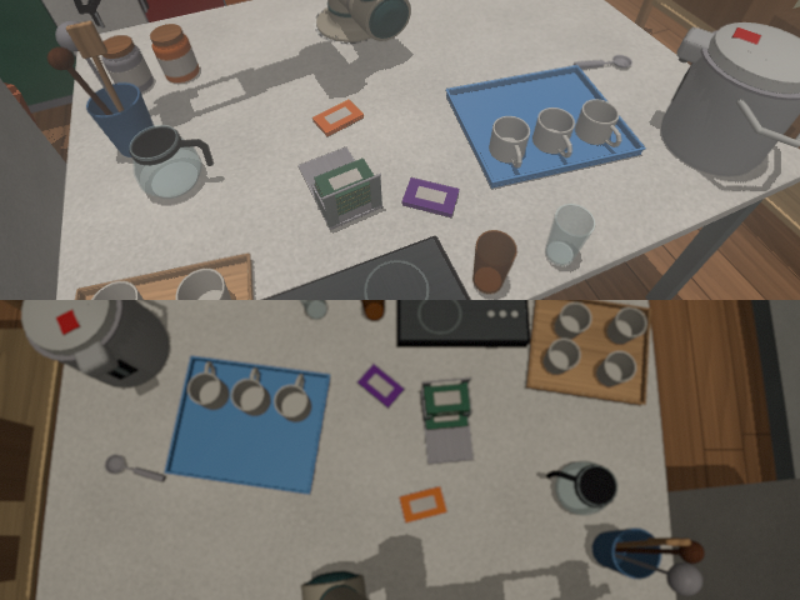

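View pics/v2.png

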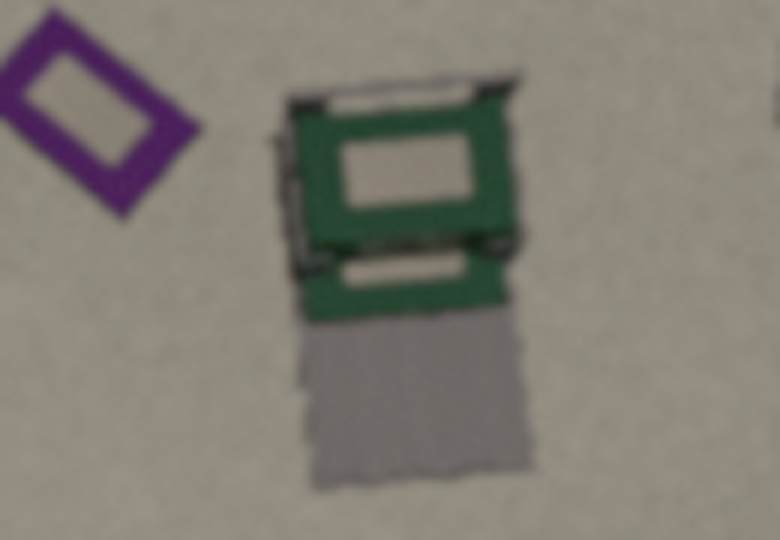

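The top view shows the dispenser at about (357,170), with the green tin1 projecting at (358,188) towards the robot and the bare shelf at (358,205). Things that could be taken for it are purple (305,158) and orange (338,253), both lying loose, and the green top tin (357,167). My choice is the green one projecting at (358,188). Next I measure the poses.

```bash
python3 - <<'E'
from h import *
for c in('top','scene'):
    P=np.load(c+'0.npy'); im=cv2.cvtColor(cv2.imread(c+'0.png') if 0 else cv2.imread('pics/'+c+'0.png'),cv2.COLOR_BGR2HSV)
    X=P.reshape(-1,3); H=im.reshape(-1,3).astype(int)
    reg=(X[:,0]>.46)&(X[:,0]<.72)&(X[:,1]>-.32)&(X[:,1]<-.14)
    counter=(X[:,0]>.45)&(X[:,0]<.7)&(X[:,1]>-.08)&(X[:,1]<.05)
    print(c,'counter z',np.nanmedian(X[counter,2]))
    green=(H[:,0]>60)&(H[:,0]<95)&(H[:,1]>70)
    for n,m in dict(shelf=reg&(X[:,2]>.007)&(X[:,2]<.018),lid=reg&(X[:,2]>.020)&(X[:,2]<.034),top=reg&(X[:,2]>.08)&(X[:,2]<.095),returns=reg&(X[:,2]>.097)).items():
        if m.sum()<8: print(n,m.sum());continue
        r=cv2.minAreaRect(np.float32(X[m,:2]*1000)); print(n,m.sum(),np.round(r[0],1),np.round(r[1],1),round(r[2],2),'z',round(float(np.median(X[m,2])),4), X[m].min(0).round(3),X[m].max(0).round(3))
    blue=(H[:,0]>98)&(H[:,0]<118)&(H[:,1]>110)&(X[:,0]>.3)&(X[:,0]<.8)&(X[:,1]>0)&(X[:,1]<.5)&(X[:,2]<.035)
    r=cv2.minAreaRect(np.float32(X[blue,:2]*1000)); print('tray',np.round(r[0],1),np.round(r[1],1),r[2],cv2.boxPoints(r).round().tolist())
E
```

```text
top counter z 0.0017260068582592991
shelf 1044 [ 575.9 -217. ] [215.6 178.7] 8.29 z 0.0134 [ 0.468 -0.314  0.007] [ 0.695 -0.142  0.018]
lid 319 [ 596.3 -211.2] [134.5  72.4] 66.22 z 0.0284 [ 0.572 -0.282  0.021] [ 0.657 -0.164  0.033]
top 803 [ 637.6 -222.3] [ 70.4 110.1] 5.43 z 0.0883 [ 0.599 -0.276  0.081] [ 0.677 -0.164  0.095]
returns 76 [ 673.  -218.9] [  5.9 112.4] 5.59 z 0.1102 [ 0.665 -0.275  0.099] [ 0.681 -0.163  0.115]
tray [587.  266.5] [361.9 298.3] 81.98921966552734 [[414.0, 108.0], [709.0, 67.0], [760.0, 425.0], [465.0, 466.0]]
scene counter z 0.0021648536964795073
shelf 910 [ 584.2 -226.3] [187.8 117.4] 5.23 z 0.0135 [ 0.488 -0.291  0.007] [ 0.683 -0.16   0.018]
lid 114 [ 663.5 -235.5] [137.3  63.2] 62.45 z 0.0286 [ 0.604 -0.282  0.02 ] [ 0.68  -0.16   0.034]
top 935 [ 638.4 -220.9] [ 76.  114.9] 5.89 z 0.0884 [ 0.596 -0.275  0.08 ] [ 0.679 -0.16   0.095]
returns 153 [ 671.5 -217.8] [  8.  118.1] 5.29 z 0.1094 [ 0.664 -0.277  0.098] [ 0.681 -0.159  0.113]
tray [612.7 283.4] [214.5 268.1] 78.09465026855469 [[459.0, 206.0], [722.0, 151.0], [766.0, 361.0], [504.0, 416.0]]
```

```bash
cat >> h.py <<'E'
def se(cx,cy,deg): c,s=np.cos(np.radians(deg)),np.sin(np.radians(deg)); return np.array([[c,-s,cx],[s,c,cy],[0,0,1]])
RACK=se(.635,-.222,5.5); TRAY=se(.587,.2665,-8)
def loc(F,X): return (np.asarray(X)[...,:2]-F[:2,2])@F[:2,:2]
def goal(F,lx,ly,z,deg):
    "tool-frame row (cm, rad) from present pose to local lx,ly (m), height z, tool x at local angle deg"
    from scipy.spatial.transform import Rotation as R
    s=status.get_state(); q=s['orientation']; M=R.from_quat(np.r_[q[1:],q[0]]).as_matrix()
    p=np.r_[(F@[lx,ly,1])[:2],z]; a=np.arctan2(F[1,0],F[0,0])+np.radians(deg); now=np.arctan2(M[1,0],M[0,0])
    print('clock',round(s['clock'],2),'row cm',np.round(M.T@(p-s['tool_pos'])*100,2),'spin',round(float((now-a+np.pi)%(2*np.pi)-np.pi),3),'tilt',np.round(M[2],4),'F',s['force'].round(1))
    print('tcp local',loc(F,s['tool_pos']).round(4),'z',s['tool_pos'][2].round(4),'grip',round(s['grip_width'],3))
E
python3 - <<'E'
from h import *
P=np.load('top0.npy');im=cv2.cvtColor(cv2.imread('pics/top0.png'),cv2.COLOR_BGR2HSV).astype(int)
L=loc(RACK,P); g=(im[...,0]>60)&(im[...,0]<95)&(im[...,1]>70); z=P[...,2]
m=(np.abs(L[...,1])<.08)&(L[...,0]>-.1)&(L[...,0]<-.03)&(z>.02)&(z<.034)&g
for lo in np.arange(-.05,.05,.02):
    k=m&(L[...,1]>=lo)&(L[...,1]<lo+.02); print(lo.round(2),k.sum(),np.percentile(L[k][:,0],[0,2,50,98,100]).round(4))
print('y',np.percentile(L[m][:,1],[0,1,99,100]).round(4))
# outline by colour edges, assuming lid plane height
f=grab_frame('top');s=(np.abs(L[...,1])<.08)&(L[...,0]>-.16)&(L[...,0]<-.07)&(z<.02)&(z>.009); print('shelf front',np.percentile(L[s][:,0],[0,2]),np.percentile(L[s][:,1],[2,98]))
t=(z>.08)&(z<.095)&g&(np.abs(L[...,1])<.08)&(np.abs(L[...,0])<.06); print('top tin',np.percentile(L[t],[1,99],axis=0).round(4))
goal(RACK,-.050,0,.06,-90)
E
```

```text
-0.05 45 [-0.0589 -0.0587 -0.046  -0.0323 -0.0315]
-0.03 26 [-0.058  -0.0574 -0.0525 -0.0467 -0.0466]
-0.01 23 [-0.0585 -0.0582 -0.0523 -0.0479 -0.0478]
0.01 29 [-0.0586 -0.0578 -0.0515 -0.0457 -0.0453]
0.03 41 [-0.0573 -0.0572 -0.0478 -0.0369 -0.0352]
y [-0.0474 -0.0471  0.0504  0.0512]
shelf front [-0.14371572 -0.14198126] [-0.05653864  0.05407308]
top tin [[-0.0321 -0.047 ]
 [ 0.032   0.0513]]
clock 0.65 row cm [-20.4  -50.62  17.13] spin 0.167 tilt [ 1.e-04  0.e+00 -1.e+00] F [-0.4  0.5  0.1]
tcp local [-0.5153 -0.2852] z 0.2313 grip 0.997
```

{"fn": "apply_moves", "kwargs": {
  "moves": [
    {"jaw": 0,"tx": -20.4,"ty": -50.6,"tz": 3,"spin": 0.167},
    {"jaw": 0,"tx": -20.4,"ty": -50.6,"tz": 3,"spin": 0.167},
    {"jaw": 0,"tx": -20.4,"ty": -50.6,"tz": 3,"spin": 0.167},
    {"jaw": 0,"tx": -20.4,"ty": -50.6,"tz": 3,"spin": 0.167},
    {"jaw": 0,"tx": -20.4,"ty": -50.6,"tz": 3,"spin": 0.167},
    {"jaw": 0,"tx": -20.4,"ty": -50.6,"tz": 3,"spin": 0.167},
    {"jaw": 0,"tx": -20.4,"ty": -50.6,"tz": 3,"spin": 0.167},
    {"jaw": 0,"tx": -20.4,"ty": -50.6,"tz": 3,"spin": 0.167},
    {"jaw": 0,"tx": -20.4,"ty": -50.6,"tz": 3,"spin": 0.167},
    {"jaw": 0,"tx": -20.4,"ty": -50.6,"tz": 3,"spin": 0.167}
  ]
}}

```text
clock: 1.9
tool_pos: [0.5873, -0.2244, 0.2006]
orientation: [-0.0, 0.742, -0.671, -0.0]
force: [-0.8, -0.3, 0.6]
grip_width: -0.002
```

```bash
python3 -c "
from h import *
goal(RACK,-.049,.001,.035,-90)"
```

```text
clock 1.9 row cm [ 0.13  0.14 16.56] spin 0.004 tilt [-8.e-04 -4.e-04 -1.e+00] F [-0.8 -0.3  0.6]
tcp local [-0.0477  0.0022] z 0.2006 grip -0.002
```

{"fn": "apply_moves", "kwargs": {
  "moves": [
    {"jaw": 0,"tx": 0.1,"ty": 0.1,"tz": 6,"spin": 0},
    {"jaw": 0,"tx": 0.1,"ty": 0.1,"tz": 12},
    {"jaw": 0,"tx": 0.1,"ty": 0.1,"tz": 15},
    {"jaw": 0,"tx": 0.1,"ty": 0.1,"tz": 16.2},
    {"jaw": 0,"tx": 0.1,"ty": 0.1,"tz": 16.4},
    {"jaw": 0,"tx": 0.1,"ty": 0.1,"tz": 16.4}
  ]
}}

```text
validation failed for argument at $.mo...
```

```bash
python3 -c "
from h import *
goal(RACK,-.049,.001,.028,-90)
f=grab_frame('scene'); c=f['image'][190:310,220:400]; save('v3.png',cv2.resize(c,None,fx=4,fy=4,interpolation=cv2.INTER_CUBIC))
f=grab_frame('top');c=f['image'][140:240,300:430]; save('v3b.png',cv2.resize(c,None,fx=4,fy=4,interpolation=cv2.INTER_CUBIC))"
```

```text
clock 1.9 row cm [ 0.13  0.14 17.26] spin 0.004 tilt [-8.e-04 -4.e-04 -1.e+00] F [-0.8 -0.3  0.6]
tcp local [-0.0477  0.0022] z 0.2006 grip -0.002
```

View pics/v3.png

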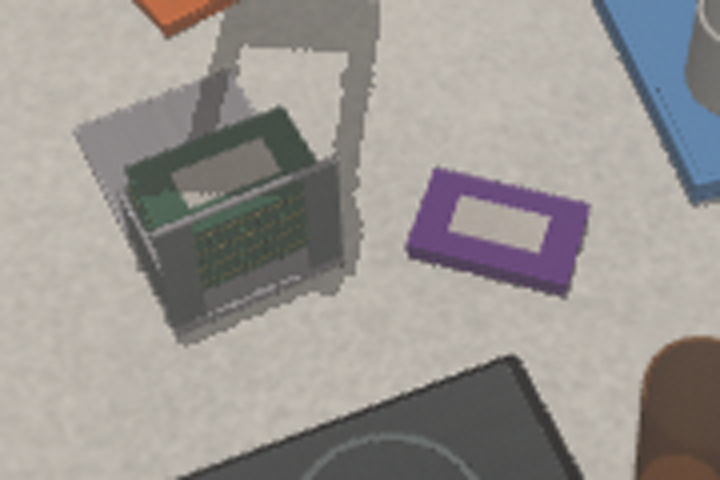

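The move was refused because every row needs all the fields. The rear view shows the stack upright in the dispenser at crop (220,200), with nothing touched yet.

{"fn": "apply_moves", "kwargs": {
  "moves": [
    {"jaw": 0,"tx": 0.1,"ty": 0.1,"tz": 6,"spin": 0},
    {"jaw": 0,"tx": 0.1,"ty": 0.1,"tz": 12,"spin": 0},
    {"jaw": 0,"tx": 0.1,"ty": 0.1,"tz": 15,"spin": 0},
    {"jaw": 0,"tx": 0.1,"ty": 0.1,"tz": 16.2,"spin": 0},
    {"jaw": 0,"tx": 0.1,"ty": 0.1,"tz": 16.4,"spin": 0},
    {"jaw": 0,"tx": 0.1,"ty": 0.1,"tz": 16.4,"spin": 0}
  ]
}}

```text
clock: 2.75
tool_pos: [0.585, -0.2289, 0.0389]
orientation: [-0.0, 0.74, -0.673, 0.001]
force: [0.1, -0.6, 1.6]
grip_width: -0.003
```

```bash
python3 -c "
from h import *
goal(RACK,-.049,.001,.028,-90)
f=grab_frame('scene'); c=f['image'][150:300,200:400]; save('v4.png',cv2.resize(c,None,fx=4,fy=4,interpolation=cv2.INTER_CUBIC))"
```

```text
clock 2.75 row cm [-0.31 -0.14  1.09] spin -0.001 tilt [ 0.0018 -0.0025 -1.    ] F [ 0.1 -0.6  1.6]
tcp local [-0.0505 -0.0021] z 0.0389 grip -0.003
```

View pics/v4.png

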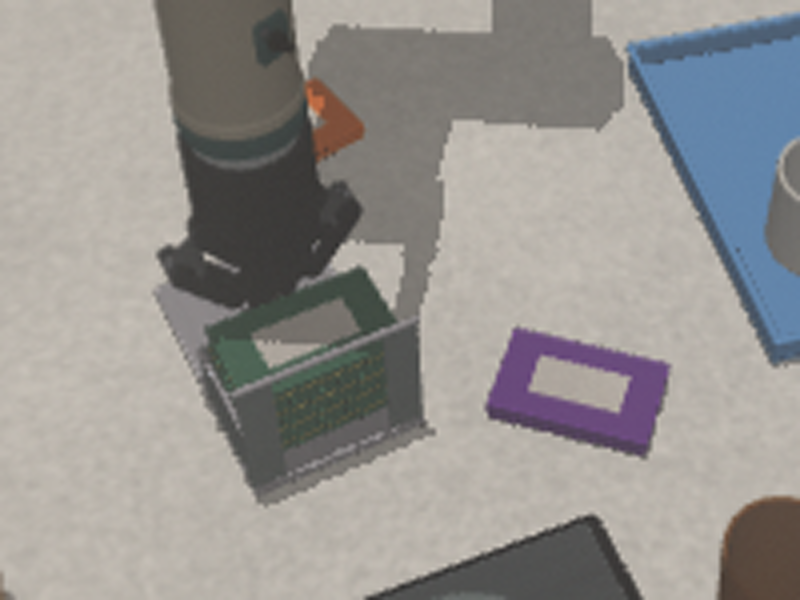

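The gripper hangs in front of the stack at crop (260,290), clear of it. Now I lower it gently.

{"fn": "apply_moves", "kwargs": {
  "moves": [
    {"jaw": 0,"tx": -0.2,"ty": -0.1,"tz": 0.3,"spin": 0},
    {"jaw": 0,"tx": -0.2,"ty": -0.1,"tz": 0.6,"spin": 0},
    {"jaw": 0,"tx": -0.2,"ty": -0.1,"tz": 0.8,"spin": 0},
    {"jaw": 0,"tx": -0.2,"ty": -0.1,"tz": 0.8,"spin": 0},
    {"jaw": 0,"tx": -0.2,"ty": -0.1,"tz": 0.8,"spin": 0}
  ]
}}

```text
clock: 3.42
tool_pos: [0.5849, -0.2259, 0.0292]
orientation: [0.0, 0.74, -0.672, 0.0]
force: [-0.5, -0.2, -0.2]
grip_width: 0.004
```

```bash
python3 -c "
from h import *
goal(RACK,-.049,.001,.027,-90)"
```

```text
clock 3.42 row cm [-0.01 -0.12  0.22] spin -0.0 tilt [ 1.e-04  1.e-04 -1.e+00] F [-0.5 -0.2 -0.2]
tcp local [-0.0502  0.0009] z 0.0292 grip 0.004
```

{"fn": "apply_moves", "kwargs": {
  "moves": [
    {"jaw": 0,"tx": 0,"ty": -0.1,"tz": 0.1,"spin": 0},
    {"jaw": 0,"tx": 0,"ty": -0.1,"tz": 0.2,"spin": 0},
    {"jaw": 0,"tx": 0,"ty": -0.1,"tz": 0.25,"spin": 0},
    {"jaw": 0,"tx": 0,"ty": -0.1,"tz": 0.25,"spin": 0}
  ]
}}

```text
clock: 3.92
tool_pos: [0.586, -0.2258, 0.0271]
orientation: [-0.0, 0.74, -0.672, 0.0]
force: [-0.4, 0.5, 2.5]
grip_width: -0.003
```

{"fn": "apply_moves", "kwargs": {
  "moves": [
    {"jaw": 0,"tx": 0,"ty": 0,"tz": 0.05,"spin": 0},
    {"jaw": 0,"tx": 0,"ty": 0,"tz": 0.05,"spin": 0}
  ]
}}

```text
clock: 4.18
tool_pos: [0.586, -0.2258, 0.0271]
orientation: [-0.0, 0.74, -0.672, 0.0]
force: [-2.3, 1.4, 4.8]
grip_width: 0.0
```

{"fn": "apply_moves", "kwargs": {
  "moves": [
    {"jaw": 0,"tx": 0,"ty": 0,"tz": 0.05,"spin": 0},
    {"jaw": 0,"tx": 0,"ty": 0,"tz": 0.05,"spin": 0}
  ]
}}

```text
clock: 4.42
tool_pos: [0.586, -0.2258, 0.027]
orientation: [-0.0, 0.74, -0.672, 0.0]
force: [-2.6, 0.5, 8.8]
grip_width: 0.003
```

{"fn": "apply_moves", "kwargs": {
  "moves": [
    {"jaw": 0,"tx": 0,"ty": 0,"tz": 0.04,"spin": 0},
    {"jaw": 0,"tx": 0,"ty": 0,"tz": 0.08,"spin": 0},
    {"jaw": 0,"tx": 0,"ty": 0,"tz": 0.08,"spin": 0}
  ]
}}

```text
clock: 4.8
tool_pos: [0.586, -0.2258, 0.027]
orientation: [-0.0, 0.74, -0.672, 0.001]
force: [-3.6, 1.7, 12.4]
grip_width: 0.0
```

```bash
python3 -c "
from h import *
for i in range(4): grab_frame('top'); print(status.get_state()['force'].round(1))
goal(RACK,-.126,.001,.027,-90)"
```

```text
[-3.7  1.2 11.9]
[-3.4  1.2 12.4]
[-3.4  1.4 12.8]
[-3.   2.  11.8]
clock 5.0 row cm [-0.01  7.69 -0.  ] spin -0.0 tilt [ 7.e-04 -9.e-04 -1.e+00] F [-3.   2.  11.8]
tcp local [-0.0491  0.0009] z 0.027 grip -0.002
```

{"fn": "apply_moves", "kwargs": {
  "moves": [
    {"jaw": 0,"tx": 0,"ty": 0,"tz": 0.04,"spin": 0},
    {"jaw": 0,"tx": 0,"ty": 0,"tz": 0.07,"spin": 0},
    {"jaw": 0,"tx": 0,"ty": 0.1,"tz": 0.07,"spin": 0},
    {"jaw": 0,"tx": 0,"ty": 0.3,"tz": 0.07,"spin": 0},
    {"jaw": 0,"tx": 0,"ty": 0.5,"tz": 0.07,"spin": 0},
    {"jaw": 0,"tx": 0,"ty": 0.7,"tz": 0.07,"spin": 0},
    {"jaw": 0,"tx": 0,"ty": 0.9,"tz": 0.07,"spin": 0}
  ]
}}

```text
clock: 5.88
tool_pos: [0.5812, -0.2279, 0.027]
orientation: [-0.002, 0.74, -0.673, 0.005]
force: [4.1, 1.3, 10.0]
grip_width: 0.001
```

```bash
cat > look.py <<'E'
from h import *
import sys
f=grab_frame('top'); P=cloud(f); im=cv2.cvtColor(f['image'],cv2.COLOR_RGB2HSV).astype(int); L=loc(RACK,P); z=P[...,2]
g=(im[...,0]>60)&(im[...,0]<95)&(im[...,1]>70)
m=g&(z>.02)&(z<.034)&(np.abs(L[...,1])<.06)&(L[...,0]<-.03)&(L[...,0]>-.2)
for s in(-1,1):
    k=m&(s*L[...,1]>.025); print('side',s,k.sum(),np.percentile(L[k][:,0],[0,5,95,100]).round(4),'y',np.percentile(L[k][:,1],[1,99]).round(4))
t=g&(z>.04)&(np.abs(L[...,1])<.06)&(np.abs(L[...,0])<.06); print('stack z',np.percentile(z[t],[5,50,95]).round(4),np.percentile(L[t],[2,98],axis=0).round(4))
save(sys.argv[1],cv2.resize(f['image'][140:240,290:430],None,fx=5,fy=5,interpolation=cv2.INTER_CUBIC))
goal(RACK,-.126,.001,.027,-90)
E
python3 look.py p5.png
```

```text
Traceback (most recent call last):
  File "look.py", line 7, in <module>
    k=m&(s*L[...,1]>.025); print('side',s,k.sum(),np.percentile(L[k][:,0],[0,5,95,100]).round(4),'y',np.percentile(L[k][:,1],[1,99]).round(4))
                                                  ~~~~~~~~~~~~~^^^^^^^^^^^^^^^^^^^^^^^^
IndexError: index -1 is out of bounds for axis 0 with size 0
```

{"fn": "apply_moves", "kwargs": {
  "moves": [
    {"jaw": 0,"tx": 0,"ty": 0,"tz": 0.08,"spin": 0},
    {"jaw": 0,"tx": 0,"ty": 0,"tz": 0.08,"spin": 0}
  ]
}}

```text
clock: 6.18
tool_pos: [0.5809, -0.2279, 0.027]
orientation: [-0.002, 0.74, -0.673, 0.005]
force: [2.3, 0.9, 13.7]
grip_width: -0.003
```

```bash
sed -i 's/k=m&(s\*L\[...,1\]>.025);/k=m\&(s*L[...,1]>.025)\n    if k.any(): /' look.py; sed -i "s/^t=g/if 1:\n  t=g/; s/; print('stack z'/\n  if t.any(): print('stack z'/" look.py
python3 - <<'E'
from h import *
f=grab_frame('scene'); save('v5.png',cv2.resize(f['image'][150:300,200:400],None,fx=4,fy=4,interpolation=cv2.INTER_CUBIC))
goal(RACK,-.126,.001,.027,-90)
for i in range(3): grab_frame('top'); print(status.get_state()['force'].round(1))
P=cloud(f); L=loc(RACK,P); z=P[...,2]; g=(z>.02)&(z<.033)&(L[...,0]<-.03)&(L[...,0]>-.16)&(np.abs(L[...,1])<.065); print(g.sum(), np.percentile(L[g],[0,2,98],axis=0).round(4) if g.any() else '')
E
```

```text
clock 6.22 row cm [-0.17  7.16 -0.06] spin -0.001 tilt [ 0.0043 -0.0087 -1.    ] F [ 2.   1.  13.9]
tcp local [-0.0544 -0.0007] z 0.027 grip 0.003
[ 1.6  0.8 13. ]
[ 2.4  0.6 14.5]
[ 1.3  1.  13.5]
3 [[-0.0358 -0.0567]
 [-0.0357 -0.0567]
 [-0.0313 -0.0562]]
```

View pics/v5.png

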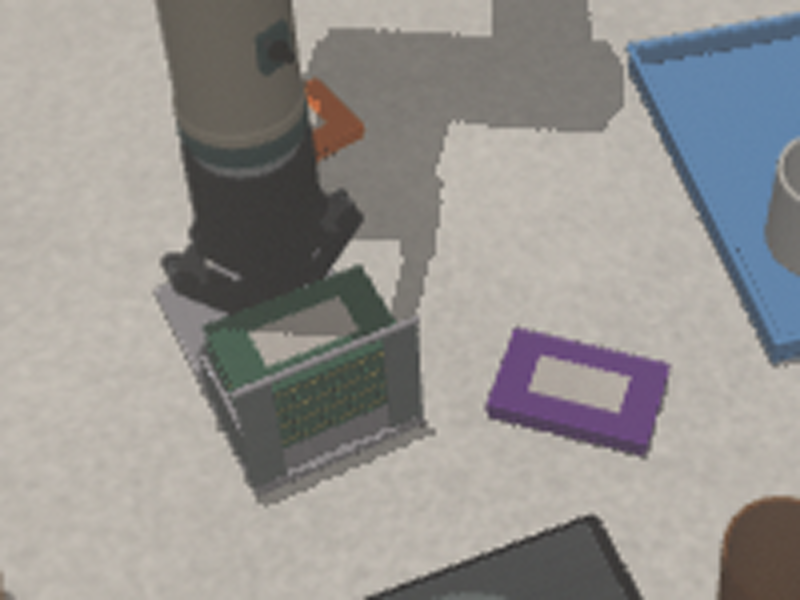

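The window at the rear, crop (345,455), shows the bottom tin moving out and the stack still upright. I continue the draw with slightly more pressure.

{"fn": "apply_moves", "kwargs": {
  "moves": [
    {"jaw": 0,"tx": 0,"ty": 0.2,"tz": 0.04,"spin": 0},
    {"jaw": 0,"tx": 0,"ty": 0.4,"tz": 0.05,"spin": 0},
    {"jaw": 0,"tx": 0,"ty": 0.6,"tz": 0.05,"spin": 0},
    {"jaw": 0,"tx": 0,"ty": 0.8,"tz": 0.05,"spin": 0},
    {"jaw": 0,"tx": 0,"ty": 1.0,"tz": 0.05,"spin": 0}
  ]
}}

```text
clock: 7.0
tool_pos: [0.5729, -0.2297, 0.027]
orientation: [-0.002, 0.74, -0.673, 0.007]
force: [4.7, 0.8, 14.0]
grip_width: 0.005
```

{"fn": "apply_moves", "kwargs": {
  "moves": [
    {"jaw": 0,"tx": 0,"ty": 0.25,"tz": 0.02,"spin": 0},
    {"jaw": 0,"tx": 0,"ty": 0.5,"tz": 0.02,"spin": 0},
    {"jaw": 0,"tx": 0,"ty": 0.75,"tz": 0.02,"spin": 0},
    {"jaw": 0,"tx": 0,"ty": 1.0,"tz": 0.02,"spin": 0},
    {"jaw": 0,"tx": 0,"ty": 1.25,"tz": 0.03,"spin": 0},
    {"jaw": 0,"tx": 0,"ty": 1.5,"tz": 0.03,"spin": 0}
  ]
}}

```text
clock: 7.75
tool_pos: [0.5577, -0.2314, 0.027]
orientation: [-0.002, 0.74, -0.673, 0.007]
force: [4.2, 0.6, 15.4]
grip_width: -0.003
```

```bash
python3 look.py p6.png; python3 - <<'E'
from h import *
f=grab_frame('scene'); save('v6.png',cv2.resize(f['image'][170:290,220:380],None,fx=4,fy=4,interpolation=cv2.INTER_CUBIC))
E
```

```text
side 1 9 [-0.0819 -0.0817 -0.0367 -0.0333] y [0.0282 0.045 ]
stack z [0.0749 0.0818 0.4206] [[-0.0575  0.0343]
 [ 0.0357  0.0571]]
clock 7.8 row cm [-0.29  4.78 -0.06] spin -0.001 tilt [ 0.0069 -0.0118 -0.9999] F [ 2.8  0.6 15.9]
tcp local [-0.0782 -0.0019] z 0.027 grip -0.002
```

View pics/v6.png

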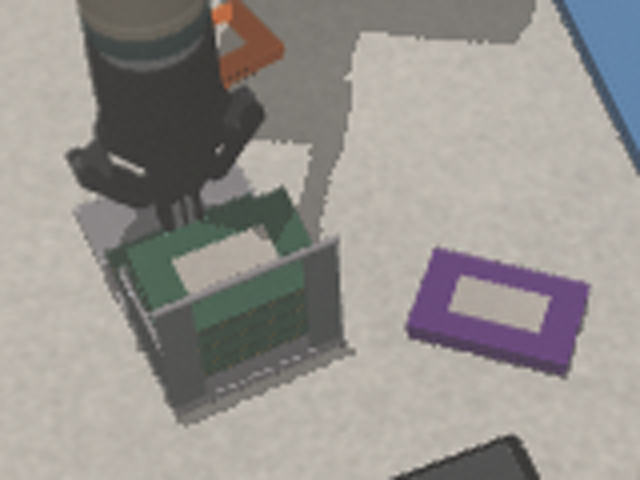

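The stack has tipped back a little as expected, with its rear down. It is still held by the gate and returns, so I keep drawing.

{"fn": "apply_moves", "kwargs": {
  "moves": [
    {"jaw": 0,"tx": -0.1,"ty": 0.25,"tz": 0.02,"spin": 0},
    {"jaw": 0,"tx": -0.1,"ty": 0.5,"tz": 0.02,"spin": 0},
    {"jaw": 0,"tx": -0.1,"ty": 0.75,"tz": 0.02,"spin": 0},
    {"jaw": 0,"tx": -0.1,"ty": 1.0,"tz": 0.02,"spin": 0},
    {"jaw": 0,"tx": -0.1,"ty": 1.25,"tz": 0.02,"spin": 0},
    {"jaw": 0,"tx": -0.1,"ty": 1.5,"tz": 0.02,"spin": 0}
  ]
}}

```text
clock: 8.6
tool_pos: [0.5431, -0.2322, 0.027]
orientation: [-0.002, 0.74, -0.673, 0.007]
force: [3.8, 0.9, 17.5]
grip_width: 0.0
```

```bash
python3 look.py p7.png
```

```text
side 1 3 [-0.0639 -0.0639 -0.061  -0.0608] y [0.0336 0.0371]
stack z [0.0735 0.0793 0.0876] [[-0.0566  0.0227]
 [ 0.033   0.0508]]
clock 8.65 row cm [-0.22  3.32 -0.05] spin -0.001 tilt [ 0.0076 -0.0125 -0.9999] F [ 3.7  0.4 17. ]
tcp local [-0.0928 -0.0013] z 0.027 grip 0.004
```

{"fn": "apply_moves", "kwargs": {
  "moves": [
    {"jaw": 0,"tx": 0,"ty": 0.25,"tz": -0.03,"spin": 0},
    {"jaw": 0,"tx": 0,"ty": 0.5,"tz": -0.03,"spin": 0},
    {"jaw": 0,"tx": 0,"ty": 0.75,"tz": -0.03,"spin": 0},
    {"jaw": 0,"tx": 0,"ty": 1.0,"tz": -0.03,"spin": 0},
    {"jaw": 0,"tx": 0,"ty": 1.25,"tz": -0.03,"spin": 0},
    {"jaw": 0,"tx": 0,"ty": 1.5,"tz": -0.03,"spin": 0}
  ]
}}

```text
clock: 9.4
tool_pos: [0.5278, -0.2336, 0.027]
orientation: [-0.002, 0.74, -0.673, 0.007]
force: [4.5, 0.5, 17.0]
grip_width: 0.005
```

```bash
python3 look.py v7.png
```

```text
stack z [0.0696 0.0733 0.0772] [[-0.0289  0.0063]
 [ 0.0326  0.0503]]
clock 9.45 row cm [-0.22  1.78 -0.02] spin -0.001 tilt [ 0.0074 -0.0117 -0.9999] F [ 3.1  0.4 16.5]
tcp local [-0.1082 -0.0012] z 0.027 grip -0.001
```

View pics/v7.png

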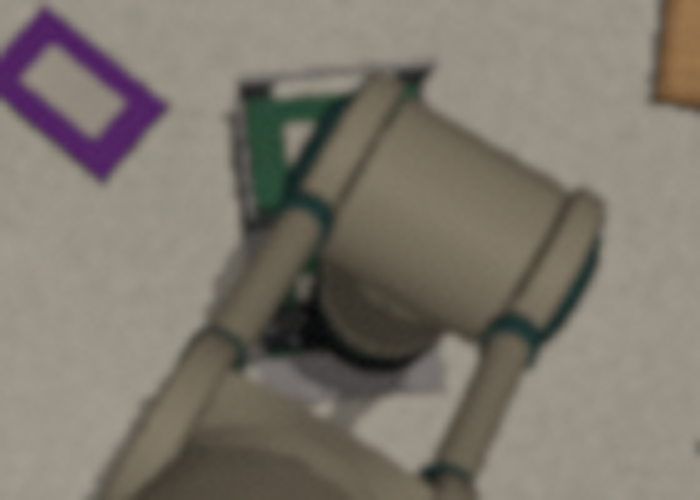

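The stack has dropped level, with its top at z≈0.073. The tin1 front edge shows at crop (280,352). I measure that edge next.

```bash
python3 - <<'E'
from h import *
f=grab_frame('top'); P=cloud(f); L=loc(RACK,P)
T=np.array(f['T'])
for uv in[(342,211),(346,211),(350,210.5)]:
    n=und(f,[uv])[0]; d=T[:3,:3]@np.r_[n,1]; o=T[:3,3]; p=o+d*(.0285-o[2])/d[2]; print(uv,loc(RACK,p).round(4),P[int(uv[1]),uv[0]].round(4))
print(f['image'][200:218,344].tolist()); print(P[200:218,344,2].round(3), L[200:218,344,0].round(3))
E
```

```text
(342, 211) [-0.1149  0.0548] [ 0.5174 -0.1794  0.0139]
(346, 211) [-0.116   0.0426] [ 0.5173 -0.1917  0.0153]
(350, 210.5) [-0.1156  0.0303] [ 0.5186 -0.203   0.028 ]
[[92, 84, 71], [82, 76, 63], [71, 65, 54], [58, 54, 47], [51, 50, 45], [49, 48, 46], [46, 45, 45], [34, 35, 37], [27, 27, 28], [28, 32, 29], [39, 46, 41], [71, 72, 67], [103, 99, 96], [115, 110, 108], [118, 112, 110], [117, 111, 109], [115, 109, 106], [112, 106, 98]]
[0.464 0.465 0.465 0.123 0.119 0.123 0.119 0.118 0.121 0.118 0.029 0.025
 0.01  0.01  0.018 0.015 0.012 0.537] [-0.152 -0.154 -0.156 -0.105 -0.107 -0.111 -0.113 -0.116 -0.119 -0.122
 -0.112 -0.115 -0.116 -0.119 -0.123 -0.126 -0.129 -0.192]
```

{"fn": "apply_moves", "kwargs": {
  "moves": [
    {"jaw": 0,"tx": 0,"ty": 0.25,"tz": -0.01,"spin": 0},
    {"jaw": 0,"tx": 0,"ty": 0.5,"tz": -0.02,"spin": 0},
    {"jaw": 0,"tx": 0,"ty": 0.75,"tz": -0.02,"spin": 0},
    {"jaw": 0,"tx": 0,"ty": 1.0,"tz": -0.02,"spin": 0},
    {"jaw": 0,"tx": 0,"ty": 1.25,"tz": -0.02,"spin": 0},
    {"jaw": 0,"tx": 0,"ty": 1.5,"tz": -0.02,"spin": 0},
    {"jaw": 0,"tx": 0,"ty": 1.75,"tz": -0.02,"spin": 0},
    {"jaw": 0,"tx": 0,"ty": 2.0,"tz": -0.02,"spin": 0}
  ]
}}

```text
clock: 10.5
tool_pos: [0.5078, -0.2356, 0.027]
orientation: [-0.002, 0.74, -0.673, 0.007]
force: [3.9, 0.9, 17.8]
grip_width: -0.002
```

{"fn": "apply_moves", "kwargs": {
  "moves": [
    {"jaw": 0,"tx": 0,"ty": -0.2,"tz": -0.02,"spin": 0},
    {"jaw": 0,"tx": 0,"ty": -0.35,"tz": -0.1,"spin": 0},
    {"jaw": 0,"tx": 0,"ty": -0.35,"tz": -0.3,"spin": 0},
    {"jaw": 0,"tx": 0,"ty": -0.35,"tz": -1.0,"spin": 0},
    {"jaw": 0,"tx": 0,"ty": -0.35,"tz": -5,"spin": 0},
    {"jaw": 4,"tx": 0,"ty": -0.35,"tz": -10,"spin": -0.18},
    {"jaw": 8.5,"tx": -6,"ty": -0.35,"tz": -12,"spin": -0.36},
    {"jaw": 8.5,"tx": -12,"ty": -0.35,"tz": -12,"spin": -0.54},
    {"jaw": 8.5,"tx": -18,"ty": -0.35,"tz": -12,"spin": -0.72},
    {"jaw": 8.5,"tx": -20,"ty": -0.35,"tz": -12,"spin": -0.9}
  ]
}}

```text
clock: 11.75
tool_pos: [0.4848, -0.0302, 0.1428]
orientation: [-0.0, 0.96, -0.279, -0.001]
force: [0.5, -0.5, 0.6]
grip_width: 0.991
```

```bash
sed -i "s/k.sum(),np/k.sum(),cv2.minAreaRect(np.float32(L[m]*1000)),np/" look.py; python3 look.py v8.png; python3 -c "
from h import *
goal(RACK,-.1025,.001,.06,0)"
```

```text
side -1 122 ((-81.83712768554688, 1.0118293762207031), (98.45003509521484, 103.36566925048828), 89.86094665527344) [-0.1328 -0.1305 -0.073  -0.0303] y [-0.048  -0.0259]
side 1 131 ((-81.83712768554688, 1.0118293762207031), (98.45003509521484, 103.36566925048828), 89.86094665527344) [-0.133  -0.1308 -0.0733 -0.0307] y [0.0255 0.0499]
stack z [0.0636 0.073  0.0767] [[-0.0302 -0.0483]
 [ 0.0322  0.0495]]
clock 11.8 row cm [13.01 15.96 11.52] spin 0.912 tilt [-0.0031 -0.0013 -1.    ] F [1.  1.2 0.1]
tcp local [-0.1311  0.2065] z 0.1428 grip 0.996
clock 11.8 row cm [14.86 14.52  8.21] spin -0.658 tilt [-0.0031 -0.0013 -1.    ] F [1.  1.2 0.1]
tcp local [-0.1311  0.2065] z 0.1428 grip 0.996
```

View pics/v8.png

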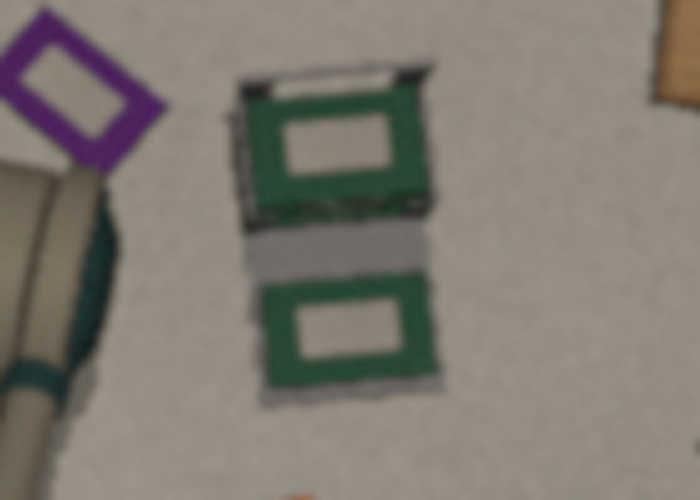

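The stack is level and upright at crop (340,145), and tin1 lies free on the shelf at (350,330) with the gap behind it showing. I now fit its exact pose.

```bash
python3 - <<'E'
from h import *
for c in('top','scene'):
    f=grab_frame(c); P=cloud(f); L=loc(RACK,P); z=P[...,2]
    m=(z>.022)&(z<.034)&(L[...,0]<-.055)&(L[...,0]>-.16)&(np.abs(L[...,1])<.065); print(c,cv2.minAreaRect(np.float32(L[m]*1000)),np.median(z[m]))
    im=f['image'].astype(int); 
goal(RACK,-.1025,.001,.07,0)
E
```

```text
top ((-101.79603576660156, -1.1612968444824219), (105.44062042236328, 66.61675262451172), 89.47083282470703) 0.028543889772754127
scene ((-102.8106689453125, 1.9600143432617188), (106.54176330566406, 69.07857513427734), 89.80416107177734) 0.028678552548344394
clock 11.9 row cm [14.71 14.09  7.29] spin -0.671 tilt [-4.e-04  6.e-04 -1.e+00] F [-0.  -0.4  0.1]
tcp local [-0.1301  0.2029] z 0.1429 grip 0.995
```

{"fn": "apply_moves", "kwargs": {
  "moves": [
    {"jaw": 8.54,"tx": 4,"ty": 4,"tz": 0,"spin": -0.18},
    {"jaw": 8.54,"tx": 8,"ty": 8,"tz": 0,"spin": -0.36},
    {"jaw": 8.54,"tx": 12,"ty": 11.5,"tz": 0,"spin": -0.54},
    {"jaw": 8.54,"tx": 14.2,"ty": 13.6,"tz": 0,"spin": -0.671},
    {"jaw": 8.54,"tx": 14.7,"ty": 14.1,"tz": 2,"spin": -0.671},
    {"jaw": 8.54,"tx": 14.7,"ty": 14.1,"tz": 4,"spin": -0.671},
    {"jaw": 8.54,"tx": 14.7,"ty": 14.1,"tz": 5,"spin": -0.671},
    {"jaw": 8.54,"tx": 14.7,"ty": 14.1,"tz": 5,"spin": -0.671},
    {"jaw": 8.54,"tx": 14.7,"ty": 14.1,"tz": 5,"spin": -0.671}
  ]
}}

```text
clock: 13.02
tool_pos: [0.5337, -0.2321, 0.0937]
orientation: [0.0, 0.999, 0.048, 0.001]
force: [0.4, -0.6, 0.7]
grip_width: 0.999
```

```bash
python3 -c "
from h import *
goal(RACK,-.1022,.0,.009,-.3)"
```

```text
clock 13.03 row cm [-0.05 -0.04  8.47] spin 0.005 tilt [ 1.e-03  9.e-04 -1.e+00] F [ 0.4 -0.6  0.7]
tcp local [-0.1018 -0.0004] z 0.0937 grip 0.999
```

{"fn": "apply_moves", "kwargs": {
  "moves": [
    {"jaw": 8.54,"tx": -0.05,"ty": -0.05,"tz": 2,"spin": 0},
    {"jaw": 8.54,"tx": -0.05,"ty": -0.05,"tz": 4,"spin": 0},
    {"jaw": 8.54,"tx": -0.05,"ty": -0.05,"tz": 6,"spin": 0},
    {"jaw": 8.54,"tx": -0.05,"ty": -0.05,"tz": 7.5,"spin": 0},
    {"jaw": 8.54,"tx": -0.05,"ty": -0.05,"tz": 8.1,"spin": 0},
    {"jaw": 8.54,"tx": -0.05,"ty": -0.05,"tz": 8.4,"spin": 0},
    {"jaw": 8.54,"tx": -0.05,"ty": -0.05,"tz": 8.55,"spin": 0},
    {"jaw": 8.54,"tx": -0.05,"ty": -0.05,"tz": 8.55,"spin": 0}
  ]
}}

```text
clock: 14.02
tool_pos: [0.5326, -0.2316, 0.0102]
orientation: [0.001, 0.999, 0.048, 0.001]
force: [-7.3, 1.2, 12.6]
grip_width: 0.999
```

```bash
python3 -c "
from h import *
goal(RACK,-.1022,.0,.007,0)"
```

```text
clock 14.03 row cm [0.06 0.02 0.32] spin 0.0 tilt [ 0.0011  0.0016 -1.    ] F [-7.3  1.2 12.6]
tcp local [-0.1028  0.0002] z 0.0102 grip 0.999
```

```bash
python3 - <<'E'
from h import *
f=grab_frame('scene'); save('v9.png',cv2.resize(f['image'][170:270,230:350],None,fx=6,fy=6,interpolation=cv2.INTER_CUBIC))
P=cloud(f); L=loc(RACK,P); z=P[...,2]
m=(np.abs(L[...,0])<.036)&(np.abs(L[...,1])<.05)&(z>.05)&(z<.095); print('stack',np.percentile(z[m],[5,50,95]),)
A=np.c_[L[m],np.ones(m.sum())]; k=np.abs(z[m]-.073)<.004; print(np.linalg.lstsq(A[k],z[m][k],rcond=None)[0])
print(status.get_state()['torque'])
for x0 in np.arange(-.09,-.02,.01):
    m=(L[...,0]>x0)&(L[...,0]<x0+.01)&(np.abs(L[...,1])<.03)&(z<.3); print(x0.round(3),m.sum(),np.percentile(z[m],[2,20,50,80]).round(3) if m.any() else '')
E
```

```text
stack [0.05792889 0.07320937 0.07692661]
[-0.0050972   0.00296508  0.07337296]
[ 0.19845085 -0.1598485   0.14872911]
-0.09 292 [0.027 0.117 0.215 0.267]
-0.08 856 [0.028 0.169 0.222 0.27 ]
-0.07 464 [0.079 0.141 0.182 0.271]
-0.06 36 [0.046 0.063 0.083 0.127]
-0.05 39 [0.071 0.083 0.126 0.129]
-0.04 175 [0.072 0.082 0.105 0.121]
-0.03 80 [0.071 0.073 0.073 0.075]
```

View pics/v9.png

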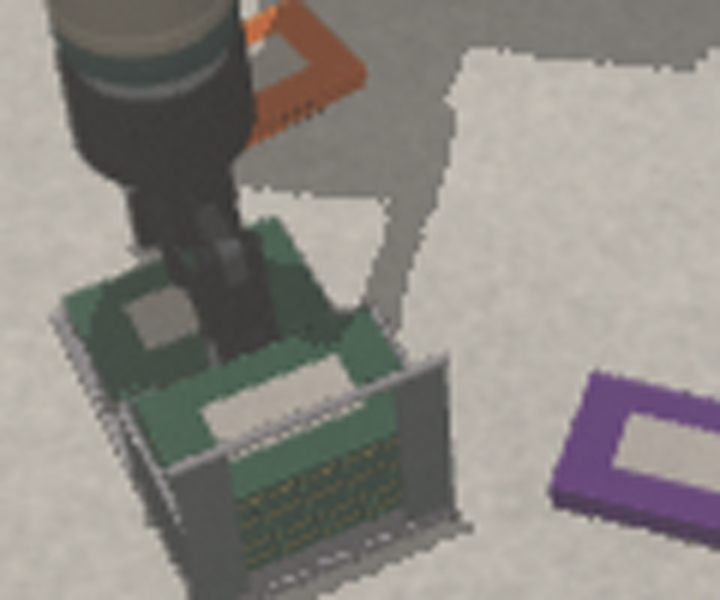

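The gripper's rear linkage overhangs the front top edge of the stack at crop (255,330), and the 12.6 N upward fits it touching there. I lift a little, narrow the jaw to bring the linkage in, then go down again.

{"fn": "apply_moves", "kwargs": {
  "moves": [
    {"jaw": 8.54,"tx": 0,"ty": 0,"tz": -0.3,"spin": 0},
    {"jaw": 8.54,"tx": 0,"ty": 0,"tz": -0.6,"spin": 0},
    {"jaw": 7.5,"tx": 0,"ty": 0,"tz": -0.6,"spin": 0},
    {"jaw": 7.5,"tx": 0,"ty": 0,"tz": -0.6,"spin": 0},
    {"jaw": 7.5,"tx": 0,"ty": 0,"tz": -0.6,"spin": 0}
  ]
}}

```text
clock: 14.7
tool_pos: [0.5326, -0.2311, 0.0132]
orientation: [-0.0, 0.999, 0.048, -0.0]
force: [0.1, -0.3, 0.6]
grip_width: 0.878
```

```bash
python3 -c "
from h import *
goal(RACK,-.1022,.0,.008,0)
f=grab_frame('scene');P=cloud(f); L=loc(RACK,P); z=P[...,2]
m=(np.abs(L[...,0])<.036)&(np.abs(L[...,1])<.05)&(z>.068)&(z<.078);print('stack',np.median(z[m]))
m=(z>.022)&(z<.034)&(L[...,0]<-.055)&(L[...,0]>-.16)&(np.abs(L[...,1])<.065); print(cv2.minAreaRect(np.float32(L[m]*1000)))"
```

```text
clock 14.7 row cm [0.06 0.07 0.52] spin 0.0 tilt [-4.e-04 -2.e-04 -1.e+00] F [ 0.1 -0.3  0.6]
tcp local [-0.1028  0.0007] z 0.0132 grip 0.878
stack 0.07343130958228283
((-104.70567321777344, 1.5700836181640625), (105.7323226928711, 79.01082611083984), 89.17398834228516)
```

{"fn": "apply_moves", "kwargs": {
  "moves": [
    {"jaw": 7.5,"tx": 0.05,"ty": 0,"tz": 0.15,"spin": 0},
    {"jaw": 7.5,"tx": 0.05,"ty": 0,"tz": 0.3,"spin": 0},
    {"jaw": 7.5,"tx": 0.05,"ty": 0,"tz": 0.3,"spin": 0}
  ]
}}

```text
clock: 15.12
tool_pos: [0.5331, -0.2311, 0.0103]
orientation: [-0.0, 0.999, 0.048, -0.0]
force: [-0.4, 0.0, -0.4]
grip_width: 0.879
```

{"fn": "apply_moves", "kwargs": {
  "moves": [
    {"jaw": 7.5,"tx": 0,"ty": 0,"tz": 0.15,"spin": 0},
    {"jaw": 7.5,"tx": 0,"ty": 0,"tz": 0.3,"spin": 0},
    {"jaw": 7.5,"tx": 0,"ty": 0,"tz": 0.3,"spin": 0}
  ]
}}

```text
clock: 15.5
tool_pos: [0.5331, -0.2311, 0.0073]
orientation: [-0.0, 0.999, 0.048, -0.0]
force: [-0.2, 0.9, -0.5]
grip_width: 0.879
```

{"fn": "apply_moves", "kwargs": {
  "moves": [
    {"jaw": 6,"tx": 0,"ty": 0,"tz": 0,"spin": 0},
    {"jaw": 5.5,"tx": 0,"ty": 0,"tz": 0,"spin": 0},
    {"jaw": 5.5,"tx": 0,"ty": 0,"tz": 0,"spin": 0},
    {"jaw": 5.5,"tx": 0,"ty": 0,"tz": 0,"spin": 0},
    {"jaw": 5.5,"tx": 0,"ty": 0,"tz": 0,"spin": 0}
  ]
}}

```text
clock: 16.12
tool_pos: [0.5335, -0.2313, 0.0078]
orientation: [0.0, 0.999, 0.048, 0.0]
force: [0.9, -0.6, 4.3]
grip_width: 0.755
```

{"fn": "apply_moves", "kwargs": {
  "moves": [
    {"jaw": 5.5,"tx": 0,"ty": 0,"tz": -0.2,"spin": 0},
    {"jaw": 5.5,"tx": 0,"ty": 0,"tz": -0.5,"spin": 0},
    {"jaw": 5.5,"tx": 0,"ty": 0,"tz": -1.0,"spin": 0},
    {"jaw": 5.5,"tx": 0,"ty": 0,"tz": -2.0,"spin": 0},
    {"jaw": 5.5,"tx": 0,"ty": 0,"tz": -3.5,"spin": 0},
    {"jaw": 5.5,"tx": 0,"ty": 0,"tz": -5.5,"spin": 0},
    {"jaw": 5.5,"tx": 0,"ty": 0,"tz": -8,"spin": 0},
    {"jaw": 5.5,"tx": 0,"ty": 0,"tz": -10,"spin": 0},
    {"jaw": 5.5,"tx": 0,"ty": 0,"tz": -11,"spin": 0},
    {"jaw": 5.5,"tx": 0,"ty": 0,"tz": -11,"spin": 0}
  ]
}}

```text
clock: 17.38
tool_pos: [0.5336, -0.2314, 0.1186]
orientation: [0.001, 0.999, 0.048, 0.001]
force: [0.4, 0.0, -1.4]
grip_width: 0.757
```

```bash
python3 - <<'E'
from h import *
f=grab_frame('scene'); save('v10.png',cv2.resize(f['image'][130:280,220:420],None,fx=4,fy=4,interpolation=cv2.INTER_CUBIC))
goal(TRAY,-.072,0,.119,0)
E
```

```text
clock 17.43 row cm [  3.14 -50.69  -0.14] spin 0.236 tilt [ 1.e-04  2.e-04 -1.e+00] F [ 0.5 -0.7 -1.9]
tcp local [ 0.0158 -0.5003] z 0.1176 grip 0.756
```

View pics/v10.png

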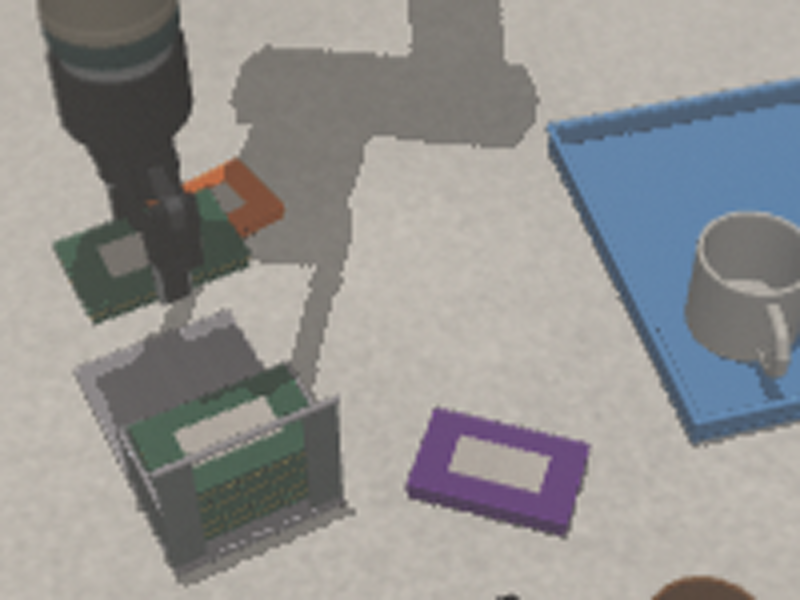

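The tin hangs level in the grip at crop (150,255), and the four remaining tins stand upright at (220,440). Next I carry it to the free half of the tray.

{"fn": "apply_moves", "kwargs": {
  "moves": [
    {"jaw": 5.5,"tx": 0.3,"ty": -1.5,"tz": 0,"spin": 0.02},
    {"jaw": 5.5,"tx": 0.6,"ty": -5,"tz": 0,"spin": 0.04},
    {"jaw": 5.5,"tx": 0.9,"ty": -10,"tz": 0,"spin": 0.07},
    {"jaw": 5.5,"tx": 1.2,"ty": -15.5,"tz": 0,"spin": 0.1},
    {"jaw": 5.5,"tx": 1.5,"ty": -21,"tz": 0,"spin": 0.13},
    {"jaw": 5.5,"tx": 1.8,"ty": -26.5,"tz": 0,"spin": 0.16},
    {"jaw": 5.5,"tx": 2.2,"ty": -32,"tz": 0,"spin": 0.19},
    {"jaw": 5.5,"tx": 2.6,"ty": -37.5,"tz": 0,"spin": 0.22},
    {"jaw": 5.5,"tx": 2.9,"ty": -42,"tz": 0,"spin": 0.236},
    {"jaw": 5.5,"tx": 3.1,"ty": -45,"tz": 0,"spin": 0.236}
  ]
}}

```text
clock: 18.68
tool_pos: [0.5198, 0.2218, 0.1163]
orientation: [0.0, 0.998, -0.069, -0.001]
force: [0.1, -0.3, -1.2]
grip_width: 0.757
```

{"fn": "apply_moves", "kwargs": {
  "moves": [
    {"jaw": 5.5,"tx": 0,"ty": -2.5,"tz": 0,"spin": 0},
    {"jaw": 5.5,"tx": 0,"ty": -4.5,"tz": 0,"spin": 0},
    {"jaw": 5.5,"tx": 0,"ty": -5.5,"tz": 0,"spin": 0},
    {"jaw": 5.5,"tx": 0,"ty": -5.5,"tz": 0,"spin": 0},
    {"jaw": 5.5,"tx": 0,"ty": -5.5,"tz": 0,"spin": 0}
  ]
}}

```text
clock: 19.3
tool_pos: [0.5284, 0.2733, 0.1173]
orientation: [0.0, 0.998, -0.07, -0.0]
force: [-0.4, -1.0, -0.2]
grip_width: 0.753
```

```bash
python3 - <<'E'
from h import *
f=grab_frame('scene'); save('v11.png',cv2.resize(f['image'][110:250,340:540],None,fx=4,fy=4,interpolation=cv2.INTER_CUBIC))
goal(TRAY,-.072,0,.01,0)
P=cloud(f); L=loc(TRAY,P); z=P[...,2]; m=(L[...,0]>-.13)&(L[...,0]<0)&(np.abs(L[...,1])<.15)&(z<.02); print('tray floor',np.percentile(z[m],[10,50,90]))
E
```

```text
clock 19.35 row cm [-1.31 -0.15 10.74] spin -0.001 tilt [-3.e-04  7.e-04 -1.e+00] F [-0.6 -0.1 -1.3]
tcp local [-0.0589 -0.0014] z 0.1174 grip 0.753
tray floor [0.00442361 0.00642364 0.00844016]
```

View pics/v11.png

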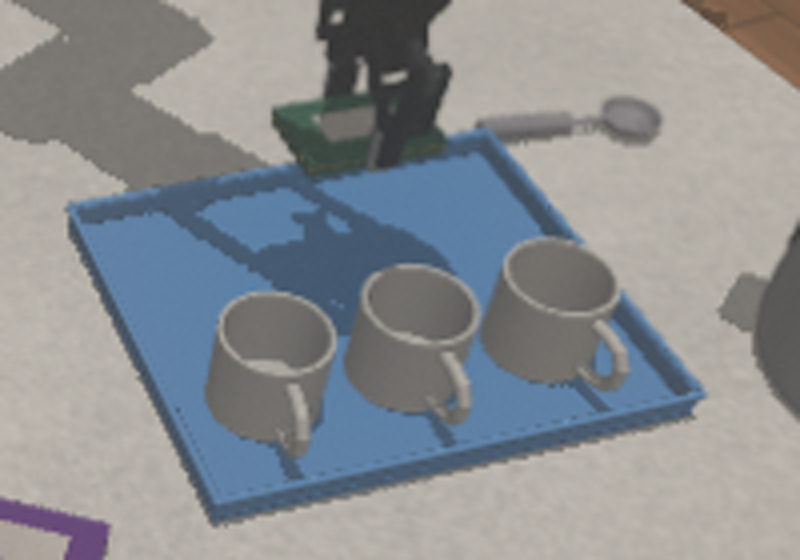

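The tin hangs over the free half of the tray, crop (360,130), with the cups well clear at (270,360), (415,330) and (550,310). Now I lower it slowly.

{"fn": "apply_moves", "kwargs": {
  "moves": [
    {"jaw": 5.5,"tx": -0.7,"ty": 0,"tz": 1,"spin": 0},
    {"jaw": 5.5,"tx": -1.3,"ty": 0,"tz": 3,"spin": 0},
    {"jaw": 5.5,"tx": -1.3,"ty": 0,"tz": 5.5,"spin": 0},
    {"jaw": 5.5,"tx": -1.3,"ty": 0,"tz": 8,"spin": 0},
    {"jaw": 5.5,"tx": -1.3,"ty": 0,"tz": 9.5,"spin": 0},
    {"jaw": 5.5,"tx": -1.3,"ty": 0,"tz": 10.3,"spin": 0},
    {"jaw": 5.5,"tx": -1.3,"ty": 0,"tz": 10.8,"spin": 0},
    {"jaw": 5.5,"tx": -1.3,"ty": 0,"tz": 11.0,"spin": 0},
    {"jaw": 5.5,"tx": -1.3,"ty": 0,"tz": 11.0,"spin": 0},
    {"jaw": 5.5,"tx": -1.3,"ty": 0,"tz": 11.0,"spin": 0}
  ]
}}

```text
clock: 20.6
tool_pos: [0.5161, 0.2762, 0.0079]
orientation: [-0.0, 0.998, -0.07, 0.0]
force: [0.3, -0.7, -0.8]
grip_width: 0.754
```

{"fn": "apply_moves", "kwargs": {
  "moves": [
    {"jaw": 5.5,"tx": 0,"ty": 0,"tz": 0.15,"spin": 0},
    {"jaw": 5.5,"tx": 0,"ty": 0,"tz": 0.3,"spin": 0},
    {"jaw": 5.5,"tx": 0,"ty": 0,"tz": 0.45,"spin": 0},
    {"jaw": 5.5,"tx": 0,"ty": 0,"tz": 0.6,"spin": 0},
    {"jaw": 5.5,"tx": 0,"ty": 0,"tz": 0.6,"spin": 0}
  ]
}}

```text
clock: 21.22
tool_pos: [0.5156, 0.276, 0.0012]
orientation: [0.0, 0.998, -0.07, -0.0]
force: [0.5, -0.3, -1.3]
grip_width: 0.754
```

{"fn": "apply_moves", "kwargs": {
  "moves": [
    {"jaw": 5.5,"tx": 0,"ty": 0,"tz": 0.05,"spin": 0},
    {"jaw": 5.5,"tx": 0,"ty": 0,"tz": 0.1,"spin": 0},
    {"jaw": 5.5,"tx": 0,"ty": 0,"tz": 0.1,"spin": 0},
    {"jaw": 5.5,"tx": 0,"ty": 0,"tz": 0.1,"spin": 0}
  ]
}}

```text
clock: 21.72
tool_pos: [0.5157, 0.276, 0.0005]
orientation: [0.0, 0.998, -0.07, 0.0]
force: [-0.3, 0.3, -1.5]
grip_width: 0.76
```

{"fn": "apply_moves", "kwargs": {
  "moves": [
    {"jaw": 5.5,"tx": 0,"ty": 0,"tz": 0.05,"spin": 0},
    {"jaw": 5.5,"tx": 0,"ty": 0,"tz": 0.1,"spin": 0},
    {"jaw": 5.5,"tx": 0,"ty": 0,"tz": 0.1,"spin": 0}
  ]
}}

```text
clock: 22.1
tool_pos: [0.5158, 0.276, -0.0002]
orientation: [-0.0, 0.998, -0.07, 0.0]
force: [-1.2, -0.0, 2.9]
grip_width: 0.753
```

Contact has registered softly, going from −1.4 to +2.9 N. I release and retreat straight up.

{"fn": "apply_moves", "kwargs": {
  "moves": [
    {"jaw": 6.6,"tx": 0,"ty": 0,"tz": 0,"spin": 0},
    {"jaw": 7.2,"tx": 0,"ty": 0,"tz": 0,"spin": 0},
    {"jaw": 7.8,"tx": 0,"ty": 0,"tz": 0,"spin": 0},
    {"jaw": 7.8,"tx": 0,"ty": 0,"tz": 0,"spin": 0},
    {"jaw": 7.8,"tx": 0,"ty": 0,"tz": -0.5,"spin": 0},
    {"jaw": 7.8,"tx": 0,"ty": 0,"tz": -2,"spin": 0},
    {"jaw": 7.8,"tx": 0,"ty": 0,"tz": -5,"spin": 0},
    {"jaw": 7.8,"tx": 0,"ty": 0,"tz": -10,"spin": 0},
    {"jaw": 7.8,"tx": 0,"ty": 0,"tz": -15,"spin": 0},
    {"jaw": 7.8,"tx": 0,"ty": 0,"tz": -18,"spin": 0}
  ]
}}

```text
clock: 23.35
tool_pos: [0.5167, 0.2764, 0.1838]
orientation: [-0.001, 0.998, -0.07, 0.003]
force: [0.9, -0.4, -0.5]
grip_width: 0.914
```

{"fn": "apply_moves", "kwargs": {
  "moves": [
    {"jaw": 7.8,"tx": -2,"ty": 5,"tz": 0,"spin": 0},
    {"jaw": 7.8,"tx": -4,"ty": 10,"tz": 0,"spin": 0},
    {"jaw": 7.8,"tx": -6,"ty": 15,"tz": 0,"spin": 0},
    {"jaw": 7.8,"tx": -8,"ty": 20,"tz": 0,"spin": 0},
    {"jaw": 7.8,"tx": -10,"ty": 24,"tz": 0,"spin": 0},
    {"jaw": 7.8,"tx": -10,"ty": 25,"tz": 0,"spin": 0},
    {"jaw": 7.8,"tx": -10,"ty": 25,"tz": 0,"spin": 0}
  ]
}}

```text
clock: 24.22
tool_pos: [0.3827, 0.0422, 0.1805]
orientation: [-0.0, 0.997, -0.071, 0.001]
force: [0.7, -0.0, -0.4]
grip_width: 0.913
```

```bash
python3 - <<'E'
from h import *
f=grab_frame('top'); P=cloud(f); z=P[...,2]
L=loc(TRAY,P); m=(z>.013)&(z<.03)&(L[...,0]>-.135)&(L[...,0]<-.005)&(np.abs(L[...,1])<.1); print('tin1',cv2.minAreaRect(np.float32(L[m]*1000)),np.median(z[m])); print('plane',np.linalg.lstsq(np.c_[L[m],np.ones(m.sum())],z[m],rcond=None)[0].round(4))
K=loc(RACK,P); m=(z>.066)&(z<.08)&(np.abs(K[...,0])<.036)&(np.abs(K[...,1])<.05); print('stack',cv2.minAreaRect(np.float32(K[m]*1000)),np.median(z[m]),np.linalg.lstsq(np.c_[K[m],np.ones(m.sum())],z[m],rcond=None)[0].round(4))
for l in('cup1','carafe'): print(l,[(np.round(w(f,d['location']),3).tolist(),round(d['p'],2)) for d in nets.boxes_of(f,l)])
save('v12.png',cv2.resize(f['image'][130:300,120:520],(800,340),interpolation=cv2.INTER_CUBIC))
print(status.get_state()['clock'],status.get_state()['force'].round(1))
E
```

```text
tin1 ((-71.72244262695312, -1.7255172729492188), (66.34999084472656, 106.4775619506836), 0.8746453523635864) 0.02055523836107831
plane [-0.0045  0.0035  0.0201]
stack ((0.01409912109375, -0.10016632080078125), (71.93655395507812, 99.77313232421875), 0.033707261085510254) 0.07335860180694254 [ 0.0064 -0.0016  0.0732]
cup1 [([0.639, 0.153, 0.027], 0.85), ([0.65, 0.26, 0.033], 0.8), ([0.668, 0.368, 0.039], 0.76)]
carafe [([0.425, -0.525, 0.12], 0.8)]
24.375 [-1.   0.1 -0.3]
```

View pics/v12.png

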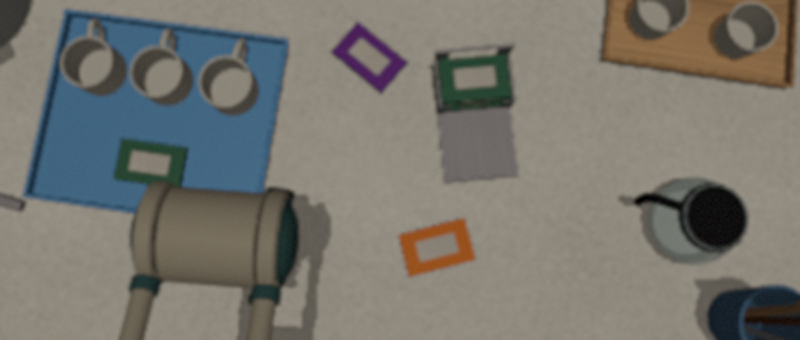

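The green tin lies flat on the tray at (150,162), with the cups and carafe where they were. The four tins are level in the dispenser at (475,78), so I hand in.

```bash
python3 -c "
from rig import order
print(order.hand_in())"
```

```text
the job is handed in; nothing more can be done
None
```

I drew tin1 out by its front edge, gripped it across its depth on the shelf, set it down on the free half of the blue tray, and handed the job in at about 24 s. No verdict was reported.

**Drawing it out:** I aimed for 14 to 17 N on the lid. It dipped to 10 N in the first tug, where the fingers slipped about 4 mm, and reached 17.8 N at the end of the draw.

**Final checks:**
- **Tin1:** it lies flat on the tray, lid at about 20 mm on a 4 mm floor, and it touched down with about 4 N.
- **Stack:** it tipped back while tin1 slid out, then settled. It now stands level and upright in the bay, top at about 73 mm.
- **Cups and carafe:** the networks put all of them within about 5 mm of where they started, which is about their accuracy.
- **Robot:** clear and touching nothing.

**What did not go to plan:** on the first descent to grip tin1, the gripper met something with about 13 N upward. It was most likely the rear finger linkage on the front top edge of the stack. I backed off and narrowed the jaw, and afterwards the stack height was unchanged. I could not check the lid for dents directly.

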